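Scrub out the bedside lota and cover it

TASK

Scrub out the steel water pot (lota) on the green stool stand with the long bottle brush that stands in the tumbler: three full strokes, each right down until the bristles press lightly on the bottom and then back up into the neck, without shoving or tipping the pot. Then stand the brush back in the tumbler, bristles down, and cover the pot with its own lid, the one of the two that fits its mouth, seated fully down. Leave the tumbler standing where it is and do not disturb the other things.

Things in the scene. Friction and masses are not known exactly. Their poses are not given: they have to be found in the camera images.
- stand: Bedside stand: two nested green plastic stools, fixed. Origin: centre of the seat's flat top (height 0); x, y along the sides of the seat, 360 x 360 mm. A hand slot 100 x 26 mm (long way along x) is open at its centre. The pot, the tumbler, the mirror and the parrot stand on it, one near each corner, in any arrangement.
- lota: The water pot: loose round steel lota, about 0.4 kg, 122 mm tall, z its axis, origin at the centre of its underside. Belly 120 mm across at 48 mm up; neck 71 mm clear inside at 99 to 106 mm up; flares to the rim, 96 mm outside, 91 mm inside. Wall 2.5 mm; inner floor 4 mm above the origin, about 70 mm across.
- tumbler: Tall loose steel tumbler in which the brush leans, 0.2 kg, 108 mm tall, 74 mm wide at the rim and 64 mm at the foot, wall 2.5 mm, inner floor 4 mm above the origin. Origin at the centre of its underside, z its axis.
- brush: Loose bottle brush, 250 mm long, 70 g, standing in the tumbler bristles down, leaning about 0.2 rad to any side. Origin on its axis, 30 mm from the bristles' end; z runs along it to the handle's end. From the bristles' end: stiff bristle head 48 mm across up to 70 mm, 6 mm wire stem, round wooden handle 18 mm across from 145 to 244 mm, free to take from above.
- brush_tip (a point): End of the bristles on the brush's axis.
- brush_top (a point): End of the handle on the brush's axis, 250 mm from brush_tip.
- lid: The pot's own lid: loose steel disc 100 mm across, right way up on the trunk. Origin: centre of underside, z up. Plug 77 mm across (70 at its end), 8 mm deep, fits the pot's mouth; the plate (8 to 11 mm up, domed to 14 mm at the middle) rests on the rim: seated, its origin is 114 mm above the pot's. Round knob 17 to 19 mm across, from 14 to 38 mm up.
- small_lid: The tumbler's lid, not needed: same make and heights, but 80 mm across with a 62 mm plug. Lies on the trunk; origin at the centre of its underside.
- trunks: Two stacked grey tin trunks, fixed, right of the stand. Origin on their flat top (height 0) at its centre; top 408 mm along x, 608 mm along y. The two lids, the pill box and the clip lie on it.
- mirror: Small wooden dressing mirror on a foot, a bystander: foot 75 mm (x) by 124 mm (y), 182 mm tall, loose. Origin at the centre of its underside.
- parrot: Ceramic parrot figurine, a bystander, fragile: foot 62 mm across, 132 mm tall, within 42 mm of its upright axis, loose. Origin at the centre of its underside.
- pill_box: Yellow plastic pill box with flip-top cover, a bystander: 51 x 77 x 27 mm, loose, on the trunk. Origin at the centre of its underside.
- clip: Chrome bulldog clip, a bystander: about 68 x 50 x 25 mm, loose, on the trunk. Origin on its underside at the middle.
Not all that is in view belongs to the job. Leave any blue look-alike of the lid alone. What is shaped like the tumbler but yellow is not meant.

How it is judged:
By the outcome, as a careful person would: the job done as asked, in the order asked, and still so for the second after the job is handed in, with the robot touching nothing.
It also fails if it takes over 72 s, if anything falls off the work surface, if the arm or the gripper's body presses on something with over 40 N, if the wrist force passes 120 N, or if a joint passes its speed limit or range.

ROBOT

A 7-joint arm with a two-finger parallel gripper is mounted at the origin on the work surface. World frame = base frame: x ahead of the robot, y to its left, z up, the work surface at z = 0. Lengths are in m, angles in rad, forces in N, time in s.
With the tool pointing down it reaches from about 0.425 to 0.925 m from the base axis. Payload 6.8 kg.
Tool frame: the origin (TCP) lies on the centre line of the jaws, within the pads' length; the fingertips stand 11 mm ahead of it and the grasp point (between the pads) lies 8 mm behind it; z points along the fingers, y is the direction in which the jaws open and shut (so a half turn about z gives the same grasp; the last joint's range is limited). The gripper opens to 85 mm and grips with 20 to 120 N. Pads are 22 mm wide; open, the fingers measure 114 mm over their backs; the gripper's body (76 mm by 85 mm) begins 54 mm behind the grasp point. The pads swing forward as they close: fully open they stand 13 mm farther back than shut.
Start: joints at [1.079, 0.477, 0.022, 1.555, -0.011, 1.109, -0.083], TCP at [0.253, -0.626, 0.242] pointing down, gripper open.
Joint ranges: [-2.96, 2.96], [-0.34, 2.1], [-1.41, 1.46], [0.24, 2.44], [-1.37, 4.51], [0.17, 1.92], [-2.96, 2.96]. Speed limits (rad/s): [2.39, 2.39, 3.14, 3.14, 3.14, 3.14, 3.14].

INTERFACE

Orientations are given as a rotation vector (axis times angle).
In Python, from bench import r gives the robot as it stands.
- The arm moves only by the tool send_rows, never from a script. Its argument "deltas" is a list of rows, each a list of 7 numbers: the opening, from 0 (shut) to 1 (fully open), then the shift along the tool's x, y, z as a fraction of full scale, then the turn, a rotation vector about the tool's x, y, z as a fraction of full scale. In form: [[hand, x, y, z, ax, ay, az], ...]. A call has 1 to 20 rows; each row is the pose to reach, as a shift and turn from the pose commanded when the call began, along the tool's axes at that moment, turning the shorter way round; what a row does not reach only later rows make up. Full scale, the value 1, is 150 mm for a shift and 180 degrees for a turn. A row lasts 1/12 s, in which the tool goes at most 41.7 mm and 7.16 degrees, less where a joint would pass 70% of its speed; a pose out of reach is approached as far as the arm can. A call with a number of a shift or a turn outside -1 to 1 is refused whole. A call with a gripper value outside its range is refused whole. The fingers move at their own pace and stop on an object; "squeeze" is the grip in N (left out, the last holds). Time passes only in rows, so rows that repeat a pose let the fingers close. It gives the time, the measured TCP pose, the force and the opening at its end, in the units of the state.
- r.get_obs(): the state, without advancing time (a new reading comes with each control period).
- r.grab_frame(name): name is "scene" or "top" or "wrist"; returns a dict with "pixels" (384x512x3 uint8, red, green, blue), "camera_matrix" (3x3 intrinsics, pixels), "rvec" (rotation vector, rad) and "tvec" (3), from world to camera coordinates, as OpenCV has them. Camera axes: x right, y down, z forward; pixel columns grow to the right and rows downward; lengths in m; the calibration is good to about 2 mm. A picture is of the moment at which its call begins. There is no depth.
- r.hand_in(): hands the job in, once; it reports no verdict.
The state is a dict: "clock": time; "joints": joint angles; "qvel": joint speeds; "tau": joint torques, N m; "tcp_pos": TCP position; "orientation": TCP orientation; "contact_force": force on the tool from outside, world axes, zero at the start; "moment": the same for the moment, N m; "grip_width": finger opening in m.
Only numpy, scipy, OpenCV 4.12 (cv2) and the standard library are available. Lean on these libraries where they do the work, as an engineer would, in place of code of your own. Each camera call takes 0.05 s, during which the arm holds its last target. There are 200 camera calls.

## Working session

There is one attempt and no reset: what is moved stays moved. The work goes in short steps, Python scripts to look and compute and a tool call to move; the robot and the scene stay as the last step left them, time stands still between calls to the robot, and variables do not carry over. Pictures are saved under pics/ and viewed, about 8 in all and at most 12, crops included, and the job is handed in when it is done.

Besides the shell and the picture viewer there is one more tool, called after "Emit:" as name([rows], argument=value, ...), one row to a line, values as JSON. send_rows: Moves the arm, as the interface text tells. Shift numbers are shares of 150 mm and turn numbers shares of 180 degrees, none past 1 either way. Its arguments: {"type":"object","properties":{"deltas":{"type":"array","items":{"type":"array","items":{"type":"number"}}},"squeeze":{"type":"number"}},"required":["deltas"]}

```bash
ls; mkdir -p pics; cat > h.py <<'E'
import cv2,numpy as np
from bench import r
def grab(n,save=None):
    f=r.grab_frame(n)
    if save: cv2.imwrite('pics/'+save,f['pixels'][:,:,::-1])
    return f
def ray(f,u,v):
    R=cv2.Rodrigues(np.array(f['rvec'],float))[0];t=np.array(f['tvec'],float).ravel()
    d=R.T@np.linalg.inv(f['camera_matrix'])@np.array([u,v,1.]);return -R.T@t,d
def atz(f,u,v,z):
    o,d=ray(f,u,v);return o+d*(z-o[2])/d[2]
def proj(f,P):
    return cv2.projectPoints(np.array(P,float).reshape(-1,1,3),np.array(f['rvec'],float),np.array(f['tvec'],float),np.array(f['camera_matrix'],float),None)[0].reshape(-1,2)
E
python3 - <<'E'
from h import *
import pickle
fs={n:grab(n,n+'0.png') for n in('scene','top','wrist')}
pickle.dump(fs,open('f0.pkl','wb'))
for n in fs:
    o,d=ray(fs[n],256,192);print(n,o,d,fs[n]['camera_matrix'][0,0])
a=cv2.imread('pics/scene0.png');b=cv2.imread('pics/top0.png')
print(r.get_obs())
E
```

```text
pics
scene [ 1.19294878 -0.78180307  0.8116246 ] [-0.62548343  0.52759555 -0.57525588] 362.67052670509804
top [ 0.26844789 -0.15889382  1.42427144] [ 0.13159707 -0.0042261  -0.99140014] 468.48111613946884
wrist [ 0.32999952 -0.59458643  0.37303585] [-0.30752285 -0.15451371 -0.93960102] 267.3249122321087
{'clock': 0.15, 'joints': array([ 1.07891936,  0.47762884,  0.02235688,  1.55619019, -0.01150008,
        1.10933554, -0.08310239]), 'qvel': array([-0.00269434, -0.00318743,  0.00122966, -0.00456787,  0.00291445,
       -0.0001123 , -0.00111708]), 'tau': array([ 3.61338432e-03, -5.96927190e+01,  1.61086366e+00, -2.81488466e+01,
        1.27164961e-02,  6.59180936e-03,  1.02944017e-05]), 'tcp_pos': array([ 0.25256274, -0.6254958 ,  0.24155121]), 'orientation': array([-3.08257131e+00, -5.98889118e-01,  5.90644550e-04]), 'contact_force': array([-0.37722701,  0.2167018 ,  0.61812513]), 'moment': array([ 0.01530576, -0.0010761 ,  0.00222309]), 'grip_width': 0.08571058013406013}
```

View pics/top0.png

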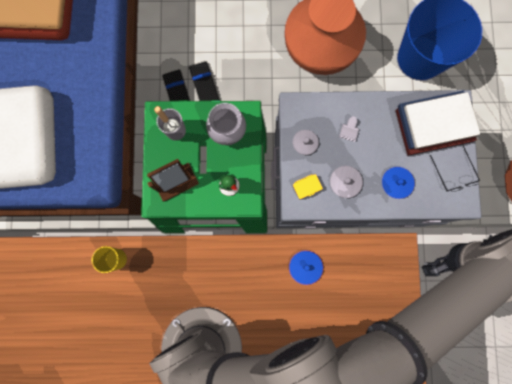

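View pics/scene0.png

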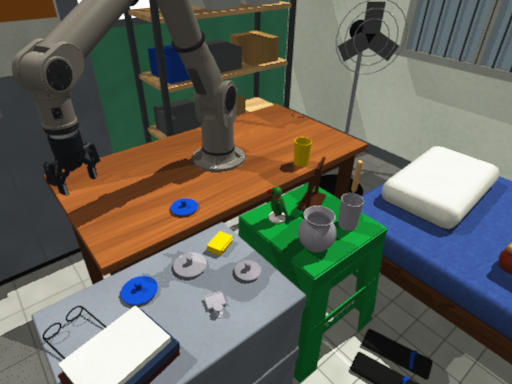

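Seen in top view: pot at (227,123), tumbler with brush at (171,122), brush top about (158,108), mirror at (172,178), parrot at (229,183). Lid candidates are large grey (346,181), small grey (306,142), blue (398,182) and blue (306,267). The yellow cup at (106,260) is a decoy. By the description I choose the large grey lid at (346,181), which is (190,265) in the scene view. Next are close crops with a grid.

```bash
python3 - <<'E'
import cv2
def crop(n,x0,y0,x1,y1,s,out):
    a=cv2.imread(f'pics/{n}0.png')[y0:y1,x0:x1]
    a=cv2.resize(a,None,fx=s,fy=s,interpolation=cv2.INTER_CUBIC)
    for x in range((x0+9)//10*10,x1,10):
        cv2.line(a,(int((x-x0+.5)*s),0),(int((x-x0+.5)*s),6 if x%50 else 14),(0,0,255),1)
        if x%20==0: cv2.putText(a,str(x),(int((x-x0+.5)*s)-10,22),0,.35,(0,0,255),1)
    for y in range((y0+9)//10*10,y1,10):
        cv2.line(a,(0,int((y-y0+.5)*s)),(6,int((y-y0+.5)*s)),(0,0,255),1)
        if y%20==0: cv2.putText(a,str(y),(8,int((y-y0+.5)*s)+4),0,.35,(0,0,255),1)
    cv2.imwrite('pics/'+out,a)
crop('top',140,95,370,225,3.47,'c1.png')
crop('scene',170,150,400,310,3.4,'c2.png')
E
```

```text
(no output)
```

View pics/c1.png

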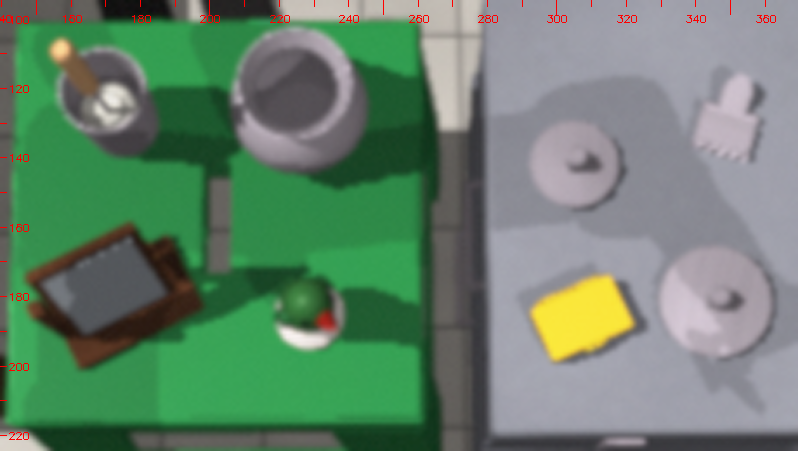

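View pics/c2.png

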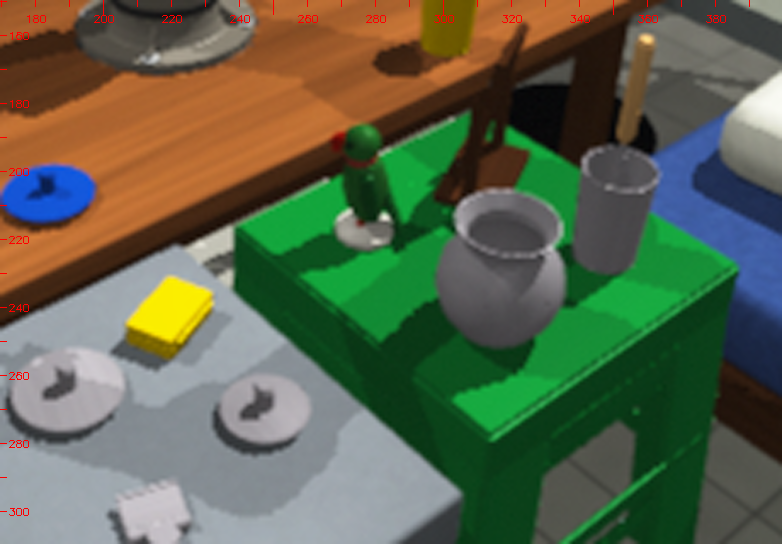

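```bash
python3 - <<'E'
from h import *
import pickle
fs=pickle.load(open('f0.pkl','rb'));T,S=fs['top'],fs['scene']
def P(f):
    return f['camera_matrix']@np.c_[cv2.Rodrigues(np.array(f['rvec'],float))[0],np.array(f['tvec'],float).reshape(3,1)]
def c1(u,v): return np.array([u/3.47+140-.5,v/3.47+95-.5])
def c2(u,v): return np.array([u/3.4+170-.5,v/3.4+150-.5])
pts=dict(st_TR=((415,22),(490,440)),st_BR=((422,424),(237,228)),st_TL=((22,22),(738,268)),
pot_rim=((293,83),(509,217)),tum_rim=((102,90),(619,171)),brush_top=((61,50),(646,38)),
lid=((716,301),(67,390)),lidknob=((722,297),(64,372)),small=((575,163),(264,410)),
parrotfoot=((308,312),(364,230)),trunk=((490,433),(178,246)))
for k,(a,b) in pts.items():
    a,b=c1(*a),c2(*b)
    X=cv2.triangulatePoints(P(T),P(S),a.reshape(2,1),b.reshape(2,1)).ravel();X=X[:3]/X[3]
    print(k,X.round(4),(proj(T,X)-a).round(1),(proj(S,X)-b).round(1))
E
```

```text
st_TR [ 0.7489 -0.1787 -0.0063] [[0.2 0.2]] [[ 0.5 -0.1]]
st_BR [ 0.383  -0.1784 -0.0058] [[-0.5 -0.3]] [[-0.8  0. ]]
st_TL [ 0.7524  0.1803 -0.0029] [[0.1 0.1]] [[ 0.2 -0. ]]
pot_rim [ 0.6539 -0.075   0.127 ] [[-0. -0.]] [[-0.1  0. ]]
tum_rim [0.6555 0.0859 0.1058] [[0.1 0.1]] [[ 0.3 -0.1]]
brush_top [0.6472 0.0926 0.2475] [[-0.5 -0.6]] [[-1.   0.2]]
lid [ 0.4863 -0.4397  0.0095] [[0.1 0.1]] [[0.2 0. ]]
lidknob [ 0.4863 -0.4405  0.032 ] [[0.1 0. ]] [[0.2 0. ]]
small [ 0.612  -0.3191  0.0093] [[0.1 0.1]] [[ 0.2 -0. ]]
parrotfoot [ 0.4804 -0.0812  0.0051] [[0.3 0.3]] [[ 0.6 -0.1]]
trunk [ 0.3727 -0.2405 -0.0045] [[0.3 0.2]] [[ 0.6 -0. ]]
```

```bash
python3 - <<'E'
from h import *
import pickle
fs=pickle.load(open('f0.pkl','rb'));N=[];O=[]
res={}
for n,(x0,y0,x1,y1) in dict(top=(150,100,175,127),scene=(345,155,368,194)).items():
    f=fs[n];h=cv2.cvtColor(f['pixels'],cv2.COLOR_RGB2HSV)[y0:y1,x0:x1].astype(int)
    m=((h[...,0]<25)&(h[...,1]>80)&(h[...,2]>60)).astype(np.uint8)
    k,l,s,_=cv2.connectedComponentsWithStats(m);b=1+s[1:,4].argmax()
    p=np.argwhere(l==b)[:,::-1]+[x0,y0]
    c=p.mean(0);d=np.linalg.svd(p-c)[2][0]
    d*=np.sign(-d[1]);t=(p-c)@d;print(n,len(p),c,d,t.min(),t.max(),'ends',c+d*t.max(),c+d*t.min())
    o,r1=ray(f,*(c+10*d));_,r2=ray(f,*(c-10*d));nn=np.cross(r1,r2);nn/=np.linalg.norm(nn)
    N.append(nn);O.append(o);res[n]=c+d*t.max()
a=np.cross(*N);a/=np.linalg.norm(a);a*=np.sign(a[2])
# axis points at z
for z in (0.0,.1,.2,.25):
    A=np.array([N[0],N[1],[0,0,1]]);X=np.linalg.solve(A,[N[0]@O[0],N[1]@O[1],z]);print(z,X.round(4))
print('axis',a.round(3),'tilt',np.arccos(a[2]))
E
```

```text
top 96 [160.96875 113.90625] [-0.6162778  -0.78752884] -8.687180389226537 8.501001368982704 ends [155.72977161 107.21146623] [166.32246639 120.74765512]
scene 188 [356.46276596 175.67553191] [ 0.22080899 -0.97531707] -15.931634183329408 16.290475952338117 ends [360.05984958 159.78715263] [352.94491783 191.21392669]
0.0 [0.6499 0.0862 0.    ]
0.1 [0.6501 0.0897 0.1   ]
0.2 [0.6503 0.0933 0.2   ]
0.25 [0.6504 0.095  0.25  ]
axis [0.002 0.035 0.999] tilt 0.03521576022059558
```

Emit:
send_rows([
  [1,0.05,-0.1,-0.25,0,0,0.03],
  [1,0.1,-0.25,-0.5,0,0,0.06],
  [1,0.2,-0.5,-0.75,0,0,0.09],
  [1,0.3,-0.75,-1,0,0,0.122],
  [1,0.37,-0.93,-1,0,0,0.122],
  [1,0.37,-0.93,-1,0,0,0.122],
  [1,0.37,-0.93,-1,0,0,0.122],
])

```text
clock: 0.73
tcp_pos: [0.2531, -0.4735, 0.3946]
orientation: [3.139, 0.007, 0.004]
contact_force: [0.4, -0.8, -0.2]
grip_width: 0.0853
```

Emit:
send_rows([
  [1,0.15,-0.2,0,0,0,0],
  [1,0.35,-0.45,0,0,0,0],
  [1,0.5,-0.7,0,0,0,0],
  [1,0.66,-0.95,0,0,0,0],
  [1,0.66,-0.95,0,0,0,0],
])

```text
clock: 1.15
tcp_pos: [0.3547, -0.3281, 0.3913]
orientation: [-3.139, -0.013, -0.0]
contact_force: [1.1, 0.0, -0.6]
grip_width: 0.0849
```

Emit:
send_rows([
  [1,0.15,-0.2,0,0,0,0],
  [1,0.35,-0.45,0,0,0,0],
  [1,0.5,-0.7,0,0,0,0],
  [1,0.66,-0.95,0,0,0,0],
  [1,0.66,-0.95,0,0,0,0],
])

```text
clock: 1.57
tcp_pos: [0.4532, -0.1849, 0.3913]
orientation: [-3.138, -0.014, -0.0]
contact_force: [0.1, 0.0, -0.4]
grip_width: 0.0854
```

Emit:
send_rows([
  [1,0.2,-0.2,0,0,0,0],
  [1,0.4,-0.45,0,0,0,0],
  [1,0.6,-0.7,0,0,0,0],
  [1,0.8,-0.8,0,0,0,0],
  [1,0.8,-0.8,0,0,0,0],
  [1,0.8,-0.8,0,0,0,0],
])

```text
clock: 2.07
tcp_pos: [0.5715, -0.0691, 0.39]
orientation: [-3.14, -0.007, 0.004]
contact_force: [-0.3, 0.1, -0.1]
grip_width: 0.0853
```

```bash
python3 - <<'E'
from h import *
import pickle
f=grab('wrist','w1.png');pickle.dump(f,open('f1.pkl','wb'))
print(ray(f,256,192))
for z in (.15,.25): print(proj(f,[[.65,.094,z]]))
E
```

```text
(array([ 0.6553054 , -0.06923323,  0.52144142]), array([-0.34534309, -0.02923868, -0.93871087]))
[[125.02746491  97.93850362]]
[[79.79633601 99.27180791]]
```

View pics/w1.png

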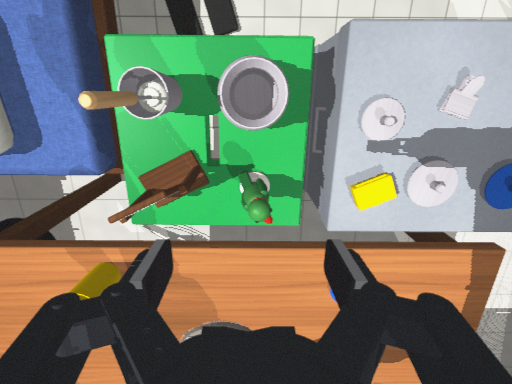

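```bash
python3 - <<'E'
from h import *
import pickle
from scipy.optimize import least_squares
fs=pickle.load(open('f0.pkl','rb'));T,S=fs['top'],fs['scene'];W=pickle.load(open('f1.pkl','rb'))
ob=[(T,(157.1,108.9),0),(T,(167.2,122.2),1),(S,(359.5,161.3),0),(S,(353.9,190.7),1),(W,(88,100),0),(W,(138,98),1)]
def res(p):
    X=[p[:3],p[3:]];e=[proj(f,X[i])[0]-u for f,u,i in ob]
    return np.r_[np.ravel(e),(np.linalg.norm(X[0]-X[1])-.102)*500]
s=least_squares(res,[.65,.09,.25,.65,.09,.15]);a=s.x[:3]-s.x[3:];a/=np.linalg.norm(a)
print(s.x.round(4),a.round(3),res(s.x).round(1)); print('tip',s.x[:3]-a*.247)
def fit(name,o,z):
    r=least_squares(lambda p:np.ravel([proj(f,p)[0]-u for f,u in o]),[.6,0,z]);print(name,r.x.round(4),r.fun.round(1))
c1=lambda u,v:(u/3.47+139.5,v/3.47+94.5);c2=lambda u,v:(u/3.4+169.5,v/3.4+149.5)
fit('pot',[(T,c1(293,83)),(S,c2(509,217)),(W,(253.5,93))],.12)
fit('tum',[(T,c1(102,90)),(S,c2(619,171)),(W,(150,93))],.1)
fit('lid',[(T,c1(716,301)),(S,c2(67,390)),(W,(432,184))],.01)
fit('knob',[(T,c1(722,297)),(S,c2(64,372)),(W,(440,185))],.03)
E
```

```text
[0.649  0.0922 0.2403 0.6491 0.0834 0.1376] [-0.001  0.085  0.996] [ 0.2 -0.4  0.7 -2.6 -1.   1.9 -2.6  0.5 -0.5  0.2 -1.1  0.6  0.6]
tip [ 0.64921107  0.07109374 -0.00575556]
pot [ 0.6563 -0.0758  0.1275] [ 0.2 -0.9  0.3  0.4 -0.1  0.6]
tum [0.6562 0.0785 0.1054] [ 2.7 -0.1 -1.   1.  -1.8  0.1]
lid [ 0.4861 -0.4398  0.0094] [ 0.1  0.1  0.1 -0.   0.  -0. ]
knob [ 0.4889 -0.4408  0.0307] [ 0.1 -0.8  0.6  0.9  0.   1.1]
```

Emit:
send_rows([
  [1,0.1,-0.2,0,0,0,0],
  [1,0.25,-0.45,0,0,0,0],
  [1,0.4,-0.7,0,0,0,0],
  [1,0.517,-1,0,0,0,0],
  [1,0.517,-1,0,0,0,0],
  [1,0.517,-1,0,0,0,0],
])

```text
clock: 2.62
tcp_pos: [0.6472, 0.082, 0.3911]
orientation: [-3.14, -0.008, 0.003]
contact_force: [-0.2, 0.8, -0.9]
grip_width: 0.0852
```

Emit:
send_rows([
  [1,0,-0.12,0.2,-0.027,0,0],
  [1,0,-0.12,0.4,-0.027,0,0],
  [1,0,-0.12,0.4,-0.027,0,0],
  [1,0,-0.12,0.4,-0.027,0,0],
  [1,0,-0.12,0.4,-0.027,0,0],
])

```text
clock: 3.03
tcp_pos: [0.648, 0.0942, 0.334]
orientation: [3.056, -0.006, 0.003]
contact_force: [1.1, -0.7, 0.3]
grip_width: 0.0853
```

```bash
python3 - <<'E'
from h import *
import pickle
print(r.get_obs()['tcp_pos'])
f=grab('wrist','w2.png');pickle.dump(f,open('f2.pkl','wb'))
for z in (.1376,.2403): print(proj(f,[[.649,.0834+(z-.1376)*.0854,z]]))
E
```

```text
[0.64803744 0.09416356 0.33395247]
[[243.04542104 164.42348058]]
[[241.05792445 192.46193644]]
```

View pics/w2.png

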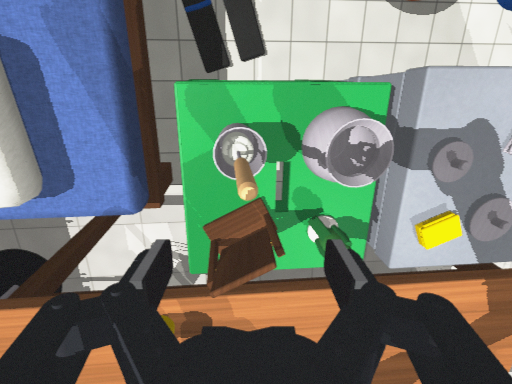

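```bash
python3 - <<'E'
from h import *
import pickle
from scipy.optimize import least_squares
fs=pickle.load(open('f0.pkl','rb'));T,S=fs['top'],fs['scene'];W=pickle.load(open('f1.pkl','rb'));W2=pickle.load(open('f2.pkl','rb'))
def seg(f,x0,y0,x1,y1):
    h=cv2.cvtColor(f['pixels'],cv2.COLOR_RGB2HSV)[y0:y1,x0:x1].astype(int)
    m=((h[...,0]<25)&(h[...,1]>70)&(h[...,2]>90)).astype(np.uint8)
    k,l,s,_=cv2.connectedComponentsWithStats(m);b=1+s[1:,4].argmax()
    p=np.argwhere(l==b)[:,::-1]+[x0,y0];return p
for f,b in((W,(70,85,150,112)),(W2,(225,145,265,203))):
    p=seg(f,*b);c=p.mean(0);d=np.linalg.svd(p-c)[2][0];t=(p-c)@d;w=(p-c)@[-d[1],d[0]]
    print(len(p),c,c+d*t.min(),c+d*t.max(),'width at ends',np.ptp(w[t<t.min()+8]),np.ptp(w[t>t.max()-8]))
ob=[(T,(157.1,108.9),0,1),(T,(167.2,122.2),1,1),(S,(359.5,161.3),0,1),(S,(353.9,190.7),1,1),(W,(86,100),0,1),(W,(138,98),1,1),(W2,(249,195),0,1),(W2,(240,160),1,1)]
def res(p):
    X=[p[:3],p[3:]];e=[(proj(f,X[i])[0]-u) for f,u,i,_ in ob]
    return np.r_[np.ravel(e),(np.linalg.norm(X[0]-X[1])-.102)*500]
s=least_squares(res,[.65,.09,.25,.65,.09,.15],loss='soft_l1');a=s.x[:3]-s.x[3:];a/=np.linalg.norm(a)
print(s.x.round(4),a.round(3),res(s.x).round(1)); print('tip',s.x[:3]-a*.247)
E
```

```text
803 [109.21668742  98.70983811] [79.01052972 99.02127471] [137.01467403  98.42323064] width at ends 17.040335770430005 14.009565753450435
633 [244.4849921  178.52764613] [238.38104436 157.88731408] [250.49589494 198.85334941] width at ends 14.55959898747679 18.003613989343286
[0.6494 0.0884 0.2482 0.6509 0.0858 0.1383] [-0.014  0.023  1.   ] [ 1.  -1.5 -0.2 -3.3 -1.3  0.1 -1.6  0.3  0.8 -0.  -3.3 -0.8 -3.   0.
  1.1  3.2  4. ]
tip [0.65272931 0.08268086 0.00126324]
```

Emit:
send_rows([
  [1,0,0,0.1,0.027,0,0],
  [1,0.007,-0.025,0.2,0.027,0,0],
  [1,0.007,-0.025,0.35,0.027,0,0],
  [1,0.007,-0.025,0.5,0.027,0,0],
  [1,0.007,-0.025,0.65,0.027,0,0],
  [1,0.007,-0.025,0.75,0.027,0,0],
  [1,0.007,-0.025,0.84,0.027,0,0],
  [1,0.007,-0.025,0.84,0.027,0,0],
  [1,0.007,-0.025,0.84,0.027,0,0],
])

```text
clock: 3.83
tcp_pos: [0.6489, 0.0896, 0.2074]
orientation: [3.142, -0.001, 0.002]
contact_force: [0.9, 0.3, 0.2]
grip_width: 0.0852
```

```bash
python3 - <<'E'
from h import *
import pickle
print(r.get_obs()['tcp_pos'],r.get_obs()['contact_force'])
F={n:grab(n) for n in('wrist','top','scene')};pickle.dump(F,open('f3.pkl','wb'))
b=lambda n,x0,y0,x1,y1,s:cv2.resize(F[n]['pixels'][y0:y1,x0:x1,::-1],None,fx=s,fy=s,interpolation=cv2.INTER_CUBIC)
A=b('wrist',150,100,350,300,2);C=b('scene',310,110,390,230,3.34)
C=cv2.resize(C,(int(C.shape[1]*400/C.shape[0]),400));D=np.hstack([A,C]);cv2.imwrite('pics/w3.png',D);print(D.shape)
E
```

```text
[0.64894723 0.08960739 0.20736553] [0.87555712 0.34505351 0.17963275]
(400, 666, 3)
```

View pics/w3.png

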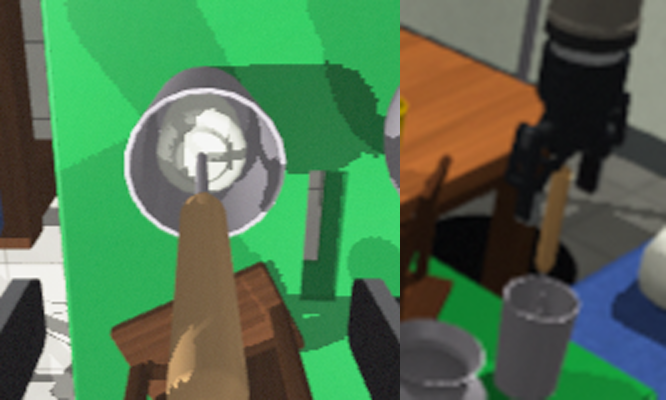

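Emit:
send_rows([
  [0.8,0,0.02,0,0,0,0],
  [0.6,0,0.02,0,0,0,0],
  [0.45,0,0.02,0,0,0,0],
  [0.35,0,0.02,0,0,0,0],
  [0.3,0,0.02,0,0,0,0],
  [0.25,0,0.02,0,0,0,0],
  [0,0,0.02,0,0,0,0],
  [0,0,0.02,0,0,0,0],
  [0,0,0.02,0,0,0,0],
  [0,0,0.02,0,0,0,0],
  [0,0,0.02,0,0,0,0],
], squeeze=50)

```text
clock: 4.9
tcp_pos: [0.6484, 0.0875, 0.2066]
orientation: [-3.142, -0.001, -0.0]
contact_force: [0.5, -1.0, -0.0]
grip_width: 0.0163
```

Emit:
send_rows([
  [0,0,0,-0.05,0,0,0],
  [0,0,0,-0.15,0,0,0],
  [0,0,0,-0.3,0,0,0],
  [0,0,0,-0.45,0,0,0],
  [0,0,0,-0.6,0,0,0],
  [0,0,0,-0.75,0,0,0],
  [0,0,0,-0.9,0,0,0],
  [0,0,0,-1,0,0,0],
  [0,0,0,-1,0,0,0],
  [0,0,0,-1,0,0,0],
])

```text
clock: 5.73
tcp_pos: [0.6484, 0.0876, 0.357]
orientation: [-3.141, -0.001, -0.002]
contact_force: [0.4, -0.4, -0.6]
grip_width: 0.0169
```

```bash
python3 - <<'E'
from h import *
import pickle
o=r.get_obs();print(o['tcp_pos'],o['contact_force'],o['grip_width'])
F={n:grab(n) for n in('wrist','top','scene')};pickle.dump(F,open('f4.pkl','wb'))
p=o['tcp_pos']
for n in F: print(n,proj(F[n],[p+[0,0,.03],p+[0,0,-.07],p+[0,0,-.144],p+[0,0,-.214]]).round(1).tolist())
b=lambda n,x0,y0,x1,y1,s:cv2.resize(F[n]['pixels'][y0:y1,x0:x1,::-1],None,fx=s,fy=s,interpolation=cv2.INTER_CUBIC)
A=b('wrist',150,50,350,300,2);C=b('scene',310,60,410,210,3.3333);D=np.hstack([A,C]);cv2.imwrite('pics/w4.png',D);print(D.shape)
E
```

```text
[0.64840533 0.08762643 0.35698826] [ 0.38823284 -0.39805536 -0.56296338] 0.016871767095011935
wrist [[247.5, 286.4], [247.8, 203.4], [247.9, 177.2], [247.9, 161.9]]
top [[146.2, 89.2], [155.3, 103.0], [161.1, 111.8], [166.0, 119.3]]
scene [[366.1, 119.7], [360.0, 150.3], [355.9, 171.1], [352.3, 189.3]]
(500, 733, 3)
```

View pics/w4.png

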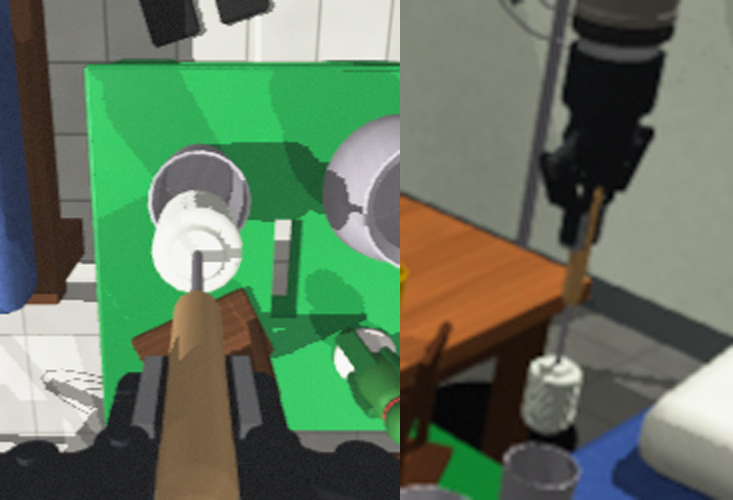

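```bash
cat > fit.py <<'E'
from h import *
import pickle,sys
from scipy.optimize import minimize
def run(F,p,boxes):
    masks={}
    for n,(x0,y0,x1,y1) in boxes.items():
        h=cv2.cvtColor(F[n]['pixels'],cv2.COLOR_RGB2HSV).astype(int);m=np.zeros(h.shape[:2],np.uint8)
        q=((h[...,1]<45)&(h[...,2]>130)).astype(np.uint8)[y0:y1,x0:x1]
        k,l,s,_=cv2.connectedComponentsWithStats(q);b=1+s[1:,4].argmax()
        q=(l==b).astype(np.uint8);c,_=cv2.findContours(q,0,1);hu=cv2.convexHull(np.vstack(c));q[:]=0;cv2.fillConvexPoly(q,hu,1)
        m[y0:y1,x0:x1]=q;masks[n]=cv2.resize(m,None,fx=4,fy=4,interpolation=0)
    th=np.linspace(0,2*np.pi,40)
    def cost(v):
        a=np.array([v[2],v[3],1.]);a/=np.linalg.norm(a);tip=np.array([v[0],v[1],v[4]])
        e1=np.cross(a,[0,1,0]);e1/=np.linalg.norm(e1);e2=np.cross(a,e1)
        P=np.vstack([tip+a*s+.024*(np.cos(th)[:,None]*e1+np.sin(th)[:,None]*e2) for s in(0,.07)])
        c=0
        for n,m in masks.items():
            uv=(proj(F[n],P)+.5)*4;q=np.zeros_like(m);cv2.fillConvexPoly(q,cv2.convexHull((uv*16).astype(np.int32)),1,shift=4)
            c+=1-(q&m).sum()/(q|m).sum()
        return c+ 2*(v[2]**2+v[3]**2)
    v0=[p[0],p[1],0,0,p[2]-.214]
    print('masks',{n:m.sum()/16 for n,m in masks.items()},'cost0',cost(v0))
    s=np.vstack([v0]+[np.array(v0)+np.eye(5)[i]*[.006,.006,.03,.03,.008][i] for i in range(5)])
    r_=minimize(cost,v0,method='Nelder-Mead',options=dict(initial_simplex=s,maxiter=600))
    v=r_.x;print('tip',(v[[0,1,4]]-p).round(4),'lean',v[2:4].round(3),'cost',r_.fun.round(3));return v
E
python3 - <<'E'
from fit import *
F=pickle.load(open('f4.pkl','rb'));p=r.get_obs()['tcp_pos']
run(F,p,dict(wrist=(224,140,275,200),scene=(345,163,370,195)))
run(F,p,dict(scene=(345,163,370,195)));run(F,p,dict(wrist=(224,140,275,200)))
E
```

```text
masks {'wrist': np.float64(2432.0), 'scene': np.float64(160.0)} cost0 1.0030226037912928
tip [ 0.0103  0.0017 -0.1997] lean [-0.037 -0.022] cost 0.787
masks {'scene': np.float64(160.0)} cost0 0.7143897465773377
tip [-0.0228  0.044  -0.1953] lean [-0.028 -0.002] cost 0.592
masks {'wrist': np.float64(2432.0)} cost0 0.28863285721395515
tip [ 0.0146 -0.001  -0.1858] lean [-0.015  0.021] cost 0.144
```

```bash
python3 - <<'E'
from h import *
import pickle
F=pickle.load(open('f4.pkl','rb'))
h=cv2.cvtColor(F['scene']['pixels'],cv2.COLOR_RGB2HSV)
print(h[162:198,342:372,2][::2,::1])
h=cv2.cvtColor(F['wrist']['pixels'],cv2.COLOR_RGB2HSV)
print(h[140:200,222:276,2][::3,::2])
E
```

```text
[[ 31  31  31  31  31  32  33  33  33  32  31  45  86 108 108  96  76  95
  111 107 106 106 107 105 103 101 100 101 103 107]
 [ 29  30  32  32  32  30  32  33  32  30  30  71 103 108 104  84  75  96
  109 108 107 106 107 107 106 105 105 104 103 101]
 [ 31  31  30  32  31  32  32  33  32  30  40 108 146 156 136  87 102 119
  111 111 109 109 107 107 105 106 104 104 104 104]
 [ 29  31  29  31  31  31  33 107 171 203 223 232 236 226 156  80 183 228
  212 172 128 109 108 108 107 107 105 105 105 105]
 [ 29  30  31  30  30  32  72 176 228 197 134 130 134 142 202 232 232 230
  215 211 224 182  96  74  73  85  95  94  94  92]
 [ 30  31  30  30  32  32  85 126 165 163 134 153 171 180 163 162 182 197
  216 227 233 226 156  74  74  72  70  69  68  69]
 [ 29  30  29  30  31  45  88 116 122 119 134 160 172 186 201 210 214 216
  211 202 190 175 126  70  70  68  70  72  72  74]
 [ 30  29  31  29  32  67 107 121 127 129 118 109  99  93  94  95  96  94
   94  92 151 151  87  72  73  73  74  74  74  73]
 [ 28  29  30  31  38  95 117 113 113 118 123 105 101 102  93  93  93  94
  110 107 134 125  74  74 
[... 2711 characters left out ...]
 243 237 212 197 199]
 [170 171 171 246 246 246 245 245 246 246 246 246 143 104  94 242 246 246
  246 229 229 245 244 203 201 201 201]
 [170 172 171 211 246 246 246 246 244 246 246 246 140 103  95 242 246 246
  232 229 245 245 238 208 199 199 198]
 [171 171 171 169 206 246 246 246 246 243 243 244 135 102  96 237 239 211
  243 245 245 237 201 199 200 201 198]
 [171 171 169 170 169 172 229 246 246 246 246 244 137 102  94 231 245 245
  246 242 226 170 171 169 186 199 199]
 [169 170 171 168 169 171 171 174 219 244 245 240 133 103  95 230 243 238
  200 175 169 168 169 116  72 112 119]
 [167 167 171 170 168 169 170 171 171 170 145 148 138 130 120 113 110 168
  172 169 100  73 100 103 101  84 118]]
```

Emit:
send_rows([
  [0,0,0.1,-0.03,0,0,0],
  [0,0,0.25,-0.05,0,0,0],
  [0,0.02,0.4,-0.05,0,0,0],
  [0,0.03,0.55,-0.05,0,0,0],
  [0,0.04,0.7,-0.05,0,0,0],
  [0,0.04,0.85,-0.05,0,0,0],
  [0,0.04,0.95,-0.05,0,0,0],
  [0,0.04,1,-0.05,0,0,0],
])

```text
clock: 6.55
tcp_pos: [0.6539, -0.0657, 0.3626]
orientation: [3.14, -0.005, -0.003]
contact_force: [-0.3, -0.3, -0.9]
grip_width: 0.017
```

Emit:
send_rows([
  [0,0,0.05,0,0,0,0],
  [0,0,0.087,0,0,0,0],
  [0,0,0.087,0,0,0,0],
  [0,0,0.087,0,0,0,0],
  [0,0,0.087,0,0,0,0],
])

```text
clock: 6.97
tcp_pos: [0.6544, -0.0741, 0.364]
orientation: [-3.141, -0.004, -0.0]
contact_force: [-0.3, -0.3, -0.7]
grip_width: 0.0165
```

```bash
python3 - <<'E'
from h import *
import pickle
o=r.get_obs();print(o['tcp_pos'],o['contact_force'],o['grip_width'])
F={n:grab(n) for n in('wrist','top','scene')};pickle.dump(F,open('f5.pkl','wb'))
p=o['tcp_pos'];th=np.linspace(0,2*np.pi,60)
im={n:F[n]['pixels'][:,:,::-1].copy() for n in F}
def circ(c,rad):return np.c_[c[0]+rad*np.cos(th),c[1]+rad*np.sin(th),np.full(60,c[2])]
out=[]
for n,(x0,y0,x1,y1) in dict(wrist=(150,80,350,280),scene=(270,130,370,260)).items():
    s=400/(y1-y0)*1.3;a=cv2.resize(im[n][y0:y1,x0:x1],None,fx=s,fy=s,interpolation=cv2.INTER_CUBIC)
    for c,rad,col in(((.6555,-.0755,.122),.048,(0,0,255)),((p[0],p[1],p[2]-.214+.006),.024,(255,0,0)),((p[0],p[1],p[2]-.138),.024,(255,0,0)),((.6555,-.0755,0),.035,(0,255,255))):
        q=((proj(F[n],circ(c,rad))+.5-[x0,y0])*s).astype(int);cv2.polylines(a,[q],True,col,1)
    out.append(a)
cv2.imwrite('pics/w5.png',np.hstack(out)[:, :800]);print(np.hstack(out).shape)
E
```

```text
[ 0.65444626 -0.07406718  0.36401838] [-0.34091487 -0.27475908 -0.69027493] 0.01647682902463801
(520, 920, 3)
```

View pics/w5.png

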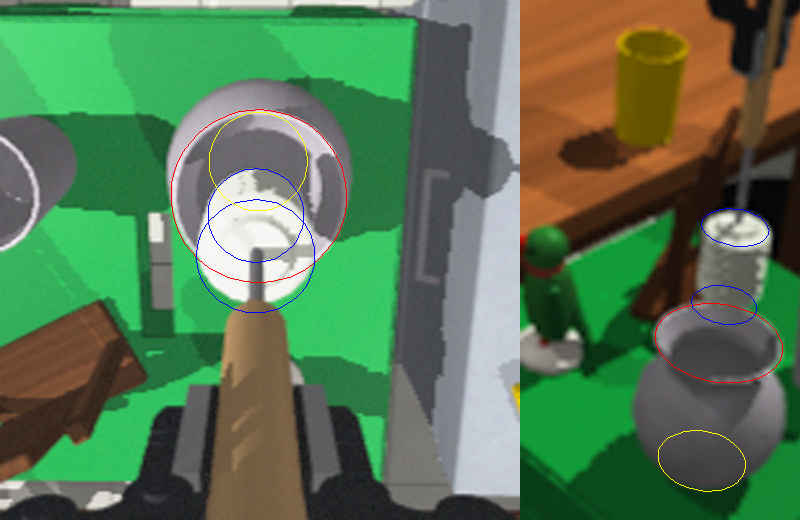

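Emit:
send_rows([
  [0,-0.02,0.007,0,0,0,0],
  [0,-0.02,0.007,0.08,0,0,0],
  [0,-0.02,0.007,0.16,0,0,0],
  [0,-0.02,0.007,0.24,0,0,0],
  [0,-0.02,0.007,0.32,0,0,0],
  [0,-0.02,0.007,0.4,0,0,0],
  [0,-0.02,0.007,0.48,0,0,0],
  [0,-0.02,0.007,0.48,0,0,0],
  [0,-0.02,0.007,0.48,0,0,0],
])

```text
clock: 7.87
tcp_pos: [0.651, -0.0766, 0.2908]
orientation: [-3.141, -0.001, 0.003]
contact_force: [0.4, -0.2, -0.4]
grip_width: 0.0168
```

Emit:
send_rows([
  [0,0,0,0.06,0,0,0],
  [0,0,0,0.14,0,0,0],
  [0,0,0,0.22,0,0,0],
  [0,0,0,0.3,0,0,0],
  [0,0,0,0.38,0,0,0],
  [0,0,0,0.44,0,0,0],
  [0,0,0,0.48,0,0,0],
  [0,0,0,0.48,0,0,0],
  [0,0,0,0.48,0,0,0],
])

```text
clock: 8.62
tcp_pos: [0.6514, -0.0766, 0.2197]
orientation: [-3.141, -0.001, 0.001]
contact_force: [0.3, 0.3, -0.7]
grip_width: 0.017
```

Free so far, with no force. Now slow steps down to contact.

Emit:
send_rows([
  [0,0,0,0.01,0,0,0],
  [0,0,0,0.025,0,0,0],
  [0,0,0,0.04,0,0,0],
  [0,0,0,0.055,0,0,0],
  [0,0,0,0.067,0,0,0],
  [0,0,0,0.067,0,0,0],
  [0,0,0,0.067,0,0,0],
])

```text
clock: 9.2
tcp_pos: [0.6513, -0.0766, 0.2098]
orientation: [-3.142, -0.001, 0.0]
contact_force: [-0.2, 0.8, -0.7]
grip_width: 0.0171
```

Emit:
send_rows([
  [0,0,0,0.007,0,0,0],
  [0,0,0,0.013,0,0,0],
  [0,0,0,0.013,0,0,0],
  [0,0,0,0.013,0,0,0],
])

```text
clock: 9.53
tcp_pos: [0.6514, -0.0766, 0.2079]
orientation: [3.142, 0.001, -0.0]
contact_force: [-0.1, 0.3, -0.9]
grip_width: 0.0165
```

Emit:
send_rows([
  [0,0,0,0.007,0,0,0],
  [0,0,0,0.013,0,0,0],
  [0,0,0,0.013,0,0,0],
  [0,0,0,0.013,0,0,0],
])

```text
clock: 9.87
tcp_pos: [0.6517, -0.0766, 0.2065]
orientation: [3.142, 0.001, 0.001]
contact_force: [0.0, -0.1, 3.8]
grip_width: 0.0166
```

Emit:
send_rows([
  [0,0,0,0.007,0,0,0],
  [0,0,0,0.01,0,0,0],
  [0,0,0,0.01,0,0,0],
  [0,0,0,0.01,0,0,0],
])

```text
clock: 10.2
tcp_pos: [0.6524, -0.0766, 0.2065]
orientation: [3.141, 0.001, 0.004]
contact_force: [-1.2, -0.4, 9.9]
grip_width: 0.0171
```

Emit:
send_rows([
  [0,0,0,-0.05,0,0,0],
  [0,0,0,-0.15,0,0,0],
  [0,0,0,-0.25,0,0,0],
  [0,0,0,-0.35,0,0,0],
  [0,0,0,-0.45,0,0,0],
  [0,0,0,-0.54,0,0,0],
  [0,0,0,-0.58,0,0,0],
  [0,0,0,-0.58,0,0,0],
  [0,0,0,-0.58,0,0,0],
])

```text
clock: 10.95
tcp_pos: [0.6511, -0.0766, 0.291]
orientation: [3.142, 0.001, -0.001]
contact_force: [-0.4, -0.0, -0.6]
grip_width: 0.0171
```

Emit:
send_rows([
  [0,0,0,0.05,0,0,0],
  [0,0,0,0.15,0,0,0],
  [0,0,0,0.25,0,0,0],
  [0,0,0,0.35,0,0,0],
  [0,0,0,0.43,0,0,0],
  [0,0,0,0.49,0,0,0],
  [0,0,0,0.53,0,0,0],
  [0,0,0,0.55,0,0,0],
  [0,0,0,0.565,0,0,0],
  [0,0,0,0.572,0,0,0],
  [0,0,0,0.574,0,0,0],
  [0,0,0,0.574,0,0,0],
  [0,0,0,0.574,0,0,0],
])

```text
clock: 12.03
tcp_pos: [0.6519, -0.0766, 0.2066]
orientation: [3.141, 0.001, 0.003]
contact_force: [-0.6, 0.0, 5.8]
grip_width: 0.0169
```

Second bottom pressed at about 6 N. Next: up, third stroke down, up.

Emit:
send_rows([
  [0,0,0,-0.05,0,0,0],
  [0,0,0,-0.15,0,0,0],
  [0,0,0,-0.25,0,0,0],
  [0,0,0,-0.35,0,0,0],
  [0,0,0,-0.45,0,0,0],
  [0,0,0,-0.54,0,0,0],
  [0,0,0,-0.58,0,0,0],
  [0,0,0,-0.58,0,0,0],
  [0,0,0,-0.58,0,0,0],
])

```text
clock: 12.78
tcp_pos: [0.6512, -0.0766, 0.2921]
orientation: [3.142, 0.001, -0.0]
contact_force: [-0.1, -0.9, -1.0]
grip_width: 0.0165
```

Emit:
send_rows([
  [0,0,0,0.05,0,0,0],
  [0,0,0,0.15,0,0,0],
  [0,0,0,0.25,0,0,0],
  [0,0,0,0.35,0,0,0],
  [0,0,0,0.43,0,0,0],
  [0,0,0,0.49,0,0,0],
  [0,0,0,0.53,0,0,0],
  [0,0,0,0.55,0,0,0],
  [0,0,0,0.568,0,0,0],
  [0,0,0,0.578,0,0,0],
  [0,0,0,0.58,0,0,0],
  [0,0,0,0.58,0,0,0],
  [0,0,0,0.58,0,0,0],
])

```text
clock: 13.87
tcp_pos: [0.6519, -0.0766, 0.2065]
orientation: [3.141, 0.001, 0.003]
contact_force: [-0.8, 0.3, 4.2]
grip_width: 0.0168
```

Emit:
send_rows([
  [0,0,0,-0.05,0,0,0],
  [0,0,0,-0.15,0,0,0],
  [0,0,0,-0.25,0,0,0],
  [0,0,0,-0.35,0,0,0],
  [0,0,0,-0.45,0,0,0],
  [0,0,0,-0.54,0,0,0],
  [0,0,0,-0.58,0,0,0],
  [0,0,0,-0.58,0,0,0],
  [0,0,0,-0.58,0,0,0],
])

```text
clock: 14.62
tcp_pos: [0.6512, -0.0766, 0.2921]
orientation: [3.142, 0.001, -0.0]
contact_force: [0.3, 0.5, -1.9]
grip_width: 0.0166
```

Emit:
send_rows([
  [0,0,0,-0.1,0,0,0],
  [0,0,0,-0.2,0,0,0],
  [0,0,0,-0.3,0,0,0],
  [0,0,0,-0.4,0,0,0],
  [0,0,0,-0.48,0,0,0],
  [0,0,0,-0.5,0,0,0],
  [0,0,0,-0.5,0,0,0],
])

```text
clock: 15.2
tcp_pos: [0.6516, -0.0766, 0.3676]
orientation: [3.142, 0.001, 0.001]
contact_force: [-0.2, -0.4, -0.1]
grip_width: 0.0164
```

Emit:
send_rows([
  [0,0,-0.1,0,0,0,0],
  [0,0,-0.25,0,0,0,0],
  [0,-0.01,-0.4,0,0,0,0],
  [0,-0.019,-0.55,0,0,0,0],
  [0,-0.019,-0.7,0,0,0,0],
  [0,-0.019,-0.85,0,0,0,0],
  [0,-0.019,-0.95,0,0,0,0],
  [0,-0.019,-1,0,0,0,0],
])

```text
clock: 15.87
tcp_pos: [0.6475, 0.0774, 0.3663]
orientation: [-3.14, -0.008, 0.003]
contact_force: [0.3, 0.9, -0.4]
grip_width: 0.0169
```

Emit:
send_rows([
  [0,0,-0.05,0,0,0,0],
  [0,0,-0.094,0,0,0,0],
  [0,0,-0.094,0,0,0,0],
  [0,0,-0.094,0,0,0,0],
  [0,0,-0.094,0,0,0,0],
])

```text
clock: 16.28
tcp_pos: [0.6487, 0.0861, 0.3673]
orientation: [3.141, -0.002, 0.0]
contact_force: [-0.3, -0.1, -0.8]
grip_width: 0.017
```

```bash
python3 - <<'E'
from h import *
import pickle
o=r.get_obs();p=o['tcp_pos'];print(p)
F={n:grab(n) for n in('wrist','top','scene')};pickle.dump(F,open('f6.pkl','wb'))
th=np.linspace(0,2*np.pi,60)
def circ(c,rad):return np.c_[c[0]+rad*np.cos(th),c[1]+rad*np.sin(th),np.full(60,c[2])]
out=[]
for n,(x0,y0,x1,y1) in dict(wrist=(190,100,370,280),scene=(295,140,380,255)).items():
    s=520/(y1-y0);a=cv2.resize(F[n]['pixels'][y0:y1,x0:x1,::-1],None,fx=s,fy=s,interpolation=cv2.INTER_CUBIC)
    for c,rad,col in(((.6555,-.0755,.122),.048,(0,0,255)),((.654,.085,.107),.037,(0,255,255)),((p[0]+.004,p[1],p[2]-.2046),.024,(255,0,0)),((p[0]+.003,p[1],p[2]-.1346),.024,(255,0,0))):
        q=((proj(F[n],circ(c,rad))+.5-[x0,y0])*s).astype(int);cv2.polylines(a,[q],True,col,1)
    out.append(a[:520,:])
d=np.hstack(out);d=cv2.resize(d,None,fx=.88,fy=.88);cv2.imwrite('pics/w6.png',d);print(d.shape)
E
```

```text
[0.64869096 0.08610251 0.36731449]
(458, 796, 3)
```

View pics/w6.png

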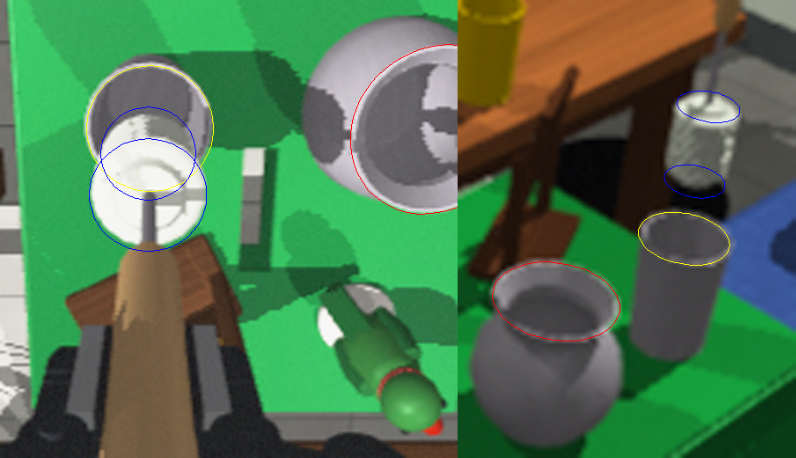

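Emit:
send_rows([
  [0,0,0,0.06,0,0,0],
  [0,0,0,0.15,0,0,0],
  [0,0,0,0.25,0,0,0],
  [0,0,0,0.35,0,0,0],
  [0,0,0,0.45,0,0,0],
  [0,0,0,0.55,0,0,0],
  [0,0,0,0.65,0,0,0],
  [0,0,0,0.75,0,0,0],
  [0,0,0,0.85,0,0,0],
  [0,0,0,0.9,0,0,0],
  [0,0,0,0.9,0,0,0],
  [0,0,0,0.9,0,0,0],
])

```text
clock: 17.43
tcp_pos: [0.6484, 0.0873, 0.2322]
orientation: [3.142, 0.001, -0.001]
contact_force: [1.7, -0.6, -0.2]
grip_width: 0.0167
```

Emit:
send_rows([
  [0,0,0,0.03,0,0,0],
  [0,0,0,0.07,0,0,0],
  [0,0,0,0.11,0,0,0],
  [0,0,0,0.14,0,0,0],
  [0,0,0,0.155,0,0,0],
  [0,0,0,0.16,0,0,0],
  [0,0,0,0.16,0,0,0],
  [0,0,0,0.16,0,0,0],
])

```text
clock: 18.1
tcp_pos: [0.6486, 0.0876, 0.2086]
orientation: [-3.141, -0.001, -0.001]
contact_force: [0.5, -0.3, 0.0]
grip_width: 0.0168
```

Lower 2 mm more, then open gently.

Emit:
send_rows([
  [0,0,0,0.008,0,0,0],
  [0,0,0,0.013,0,0,0],
  [0,0,0,0.013,0,0,0],
  [0,0,0,0.013,0,0,0],
  [0.22,0,0,0.013,0,0,0],
  [0.24,0,0,0.013,0,0,0],
  [0.27,0,0,0.013,0,0,0],
  [0.3,0,0,0.013,0,0,0],
  [0.4,0,0,0.013,0,0,0],
  [0.6,0,0,0.013,0,0,0],
  [0.8,0,0,0.013,0,0,0],
  [1,0,0,0.013,0,0,0],
  [1,0,0,0.013,0,0,0],
  [1,0,0,0.013,0,0,0],
  [1,0,0,0.013,0,0,0],
])

```text
clock: 19.35
tcp_pos: [0.6485, 0.0875, 0.2065]
orientation: [3.142, 0.001, 0.0]
contact_force: [0.1, 0.2, -0.3]
grip_width: 0.0853
```

Emit:
send_rows([
  [1,0,0,-0.06,0,0,0],
  [1,0,0,-0.2,0,0,0],
  [1,0,0,-0.35,0,0,0],
  [1,0,0,-0.5,0,0,0],
  [1,0,0,-0.7,0,0,0],
  [1,0,0,-0.9,0,0,0],
  [1,0,0,-1,0,0,0],
  [1,0,0,-1,0,0,0],
])

```text
clock: 20.02
tcp_pos: [0.6501, 0.0883, 0.3622]
orientation: [-3.14, -0.001, -0.013]
contact_force: [-0.1, -0.2, 0.7]
grip_width: 0.0858
```

Emit:
send_rows([
  [1,-0.05,0.15,0,0,0,0],
  [1,-0.11,0.35,0,0,0,0],
  [1,-0.17,0.6,0,0,0,0],
  [1,-0.27,0.88,0,0,0,0],
  [1,-0.27,0.88,0,0,0,0],
])

```text
clock: 20.43
tcp_pos: [0.6059, -0.0547, 0.356]
orientation: [3.136, -0.017, -0.003]
contact_force: [0.8, -2.0, 0.4]
grip_width: 0.0853
```

Emit:
send_rows([
  [1,-0.05,0.2,0,0,0,0],
  [1,-0.11,0.4,0,0,0,0],
  [1,-0.17,0.65,0,0,0,0],
  [1,-0.27,0.88,0,0,0,0],
  [1,-0.27,0.88,0,0,0,0],
])

```text
clock: 20.85
tcp_pos: [0.564, -0.1862, 0.3559]
orientation: [3.137, -0.019, -0.004]
contact_force: [-0.1, -1.7, 0.0]
grip_width: 0.0855
```

Emit:
send_rows([
  [1,-0.05,0.2,0,0,0,0],
  [1,-0.11,0.4,0,0,0,0],
  [1,-0.17,0.65,0,0,0,0],
  [1,-0.27,0.88,0,0,0,0],
  [1,-0.27,0.88,0,0,0,0],
  [1,-0.27,0.88,0,0,0,0],
])

```text
clock: 21.35
tcp_pos: [0.5255, -0.3113, 0.3559]
orientation: [3.141, -0.008, -0.002]
contact_force: [0.6, 0.8, -0.8]
grip_width: 0.0856
```

Emit:
send_rows([
  [1,-0.05,0.15,0.15,0,0,0],
  [1,-0.11,0.35,0.35,0,0,0],
  [1,-0.17,0.6,0.6,0,0,0],
  [1,-0.27,0.83,0.8,0,0,0],
  [1,-0.27,0.88,1,0,0,0],
  [1,-0.27,0.88,1,0,0,0],
  [1,-0.27,0.88,1,0,0,0],
  [1,-0.27,0.88,1,0,0,0],
])

```text
clock: 22.02
tcp_pos: [0.4885, -0.4386, 0.207]
orientation: [-3.14, -0.004, -0.002]
contact_force: [0.3, 0.4, 0.0]
grip_width: 0.0854
```

```bash
python3 - <<'E'
from h import *
import pickle
o=r.get_obs();p=o['tcp_pos'];print(p,o['orientation'])
F={n:grab(n) for n in('wrist','top','scene')};pickle.dump(F,open('f7.pkl','wb'))
th=np.linspace(0,2*np.pi,60)
def circ(c,rad):return np.c_[c[0]+rad*np.cos(th),c[1]+rad*np.sin(th),np.full(60,c[2])]
out=[]
for n,(x0,y0,x1,y1) in dict(wrist=(130,60,390,300),scene=(300,150,390,270)).items():
    s=480/(y1-y0);a=cv2.resize(F[n]['pixels'][y0:y1,x0:x1,::-1],None,fx=s,fy=s,interpolation=cv2.INTER_CUBIC)
    for c,rad,col in(((.4875,-.4405,.010),.05,(0,0,255)),((.4875,-.4405,.038),.0095,(255,0,0)),((.654,.085,.107),.037,(0,255,255)),((.6555,-.0755,.122),.048,(0,0,255))):
        q=((proj(F[n],circ(c,rad))+.5-[x0,y0])*s).astype(int);cv2.polylines(a,[q],True,col,1)
    out.append(a)
d=np.hstack(out)[:,:800];d=cv2.resize(d,None,fx=.9,fy=.9);cv2.imwrite('pics/w7.png',d);print(d.shape)
E
```

```text
[ 0.48845047 -0.43857244  0.20698134] [-3.14020012e+00 -4.21420820e-03 -1.64519944e-03]
(432, 720, 3)
```

View pics/w7.png

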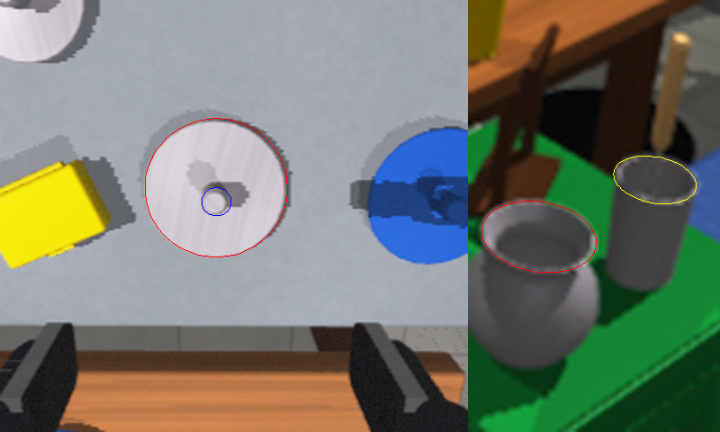

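Emit:
send_rows([
  [0.6,-0.006,0.013,0.1,0,0,0],
  [0.6,-0.006,0.013,0.25,0,0,0],
  [0.6,-0.006,0.013,0.4,0,0,0],
  [0.6,-0.006,0.013,0.55,0,0,0],
  [0.6,-0.006,0.013,0.7,0,0,0],
  [0.6,-0.006,0.013,0.85,0,0,0],
  [0.6,-0.006,0.013,0.95,0,0,0],
  [0.6,-0.006,0.013,1,0,0,0],
  [0.6,-0.006,0.013,1,0,0,0],
  [0.6,-0.006,0.013,1,0,0,0],
])

```text
clock: 23.0
tcp_pos: [0.487, -0.4424, 0.0578]
orientation: [3.141, 0.002, 0.003]
contact_force: [-0.9, 0.1, -0.1]
grip_width: 0.0512
```

Emit:
send_rows([
  [0.5,0,0,0.06,0,0,0],
  [0.5,0,0,0.12,0,0,0],
  [0.5,0,0,0.16,0,0,0],
  [0.5,0,0,0.18,0,0,0],
  [0.5,0,0,0.18,0,0,0],
  [0.5,0,0,0.18,0,0,0],
])

```text
clock: 23.5
tcp_pos: [0.4858, -0.4425, 0.0292]
orientation: [-3.141, -0.001, 0.0]
contact_force: [0.5, -0.1, -0.0]
grip_width: 0.0429
```

Emit:
send_rows([
  [0.45,0.01,-0.013,0,0,0,0],
  [0.4,0.01,-0.013,0,0,0,0],
  [0.35,0.01,-0.013,0,0,0,0],
  [0.3,0.01,-0.013,0,0,0,0],
  [0.25,0.01,-0.013,0,0,0,0],
  [0,0.01,-0.013,0,0,0,0],
  [0,0.01,-0.013,0,0,0,0],
  [0,0.01,-0.013,0,0,0,0],
  [0,0.01,-0.013,0,0,0,0],
  [0,0.01,-0.013,0,0,0,0],
], squeeze=50)

```text
clock: 24.33
tcp_pos: [0.4874, -0.4407, 0.0298]
orientation: [3.141, 0.001, 0.0]
contact_force: [-0.3, 0.9, 4.3]
grip_width: 0.0155
```

Emit:
send_rows([
  [0,0,0,-0.03,0,0,0],
  [0,0,0,-0.1,0,0,0],
  [0,0,0,-0.25,0,0,0],
  [0,0,0,-0.4,0,0,0],
  [0,0,0,-0.6,0,0,0],
  [0,0,0,-0.8,0,0,0],
  [0,0,0,-1,0,0,0],
  [0,0,0,-1,0,0,0],
])

```text
clock: 25.0
tcp_pos: [0.4903, -0.4429, 0.1871]
orientation: [3.135, 0.0, 0.014]
contact_force: [1.2, -1.5, 0.1]
grip_width: 0.0154
```

Emit:
send_rows([
  [0,0.05,-0.1,-0.1,0,0,0],
  [0,0.12,-0.25,-0.2,0,0,0],
  [0,0.2,-0.45,-0.3,0,0,0],
  [0,0.28,-0.65,-0.4,0,0,0],
  [0,0.37,-0.81,-0.4,0,0,0],
  [0,0.37,-0.81,-0.4,0,0,0],
])

```text
clock: 25.5
tcp_pos: [0.5472, -0.3104, 0.241]
orientation: [-3.138, -0.017, -0.006]
contact_force: [0.8, 0.7, -1.2]
grip_width: 0.0155
```

Emit:
send_rows([
  [0,0.06,-0.15,0,0,0,0],
  [0,0.15,-0.32,0,0,0,0],
  [0,0.22,-0.5,0,0,0,0],
  [0,0.3,-0.68,0,0,0,0],
  [0,0.37,-0.81,0,0,0,0],
  [0,0.37,-0.81,0,0,0,0],
])

```text
clock: 26.0
tcp_pos: [0.6003, -0.1897, 0.2394]
orientation: [-3.137, -0.015, -0.001]
contact_force: [0.0, 1.4, -0.4]
grip_width: 0.0158
```

Emit:
send_rows([
  [0,0.06,-0.15,0,0,0,0],
  [0,0.15,-0.32,0,0,0,0],
  [0,0.22,-0.5,0,0,0,0],
  [0,0.3,-0.68,0,0,0,0],
  [0,0.37,-0.79,0,0,0,0],
  [0,0.37,-0.81,0,0,0,0],
  [0,0.37,-0.81,0,0,0,0],
  [0,0.37,-0.81,0,0,0,0],
  [0,0.37,-0.81,0,0,0,0],
])

```text
clock: 26.75
tcp_pos: [0.6529, -0.0781, 0.2392]
orientation: [3.14, -0.003, -0.002]
contact_force: [0.1, 0.6, -0.9]
grip_width: 0.0157
```

```bash
python3 - <<'E'
from h import *
import pickle
o=r.get_obs();p=o['tcp_pos'];print(p,o['orientation'])
F={n:grab(n) for n in('wrist','top','scene')};pickle.dump(F,open('f8.pkl','wb'))
th=np.linspace(0,2*np.pi,60)
def circ(c,rad):return np.c_[c[0]+rad*np.cos(th),c[1]+rad*np.sin(th),np.full(60,c[2])]
out=[]
for n,(x0,y0,x1,y1) in dict(wrist=(150,80,390,300),scene=(280,140,390,270)).items():
    s=440/(y1-y0);a=cv2.resize(F[n]['pixels'][y0:y1,x0:x1,::-1],None,fx=s,fy=s,interpolation=cv2.INTER_CUBIC)
    for c,rad,col in(((p[0],p[1],p[2]-.029+.010),.05,(255,0,0)),((.654,.085,.107),.037,(0,255,255)),((.6555,-.0755,.122),.048,(0,0,255))):
        q=((proj(F[n],circ(c,rad))+.5-[x0,y0])*s).astype(int);cv2.polylines(a,[q],True,col,1)
    out.append(a)
d=np.hstack(out);d=cv2.resize(d,(790,int(d.shape[0]*790/d.shape[1])));cv2.imwrite('pics/w8.png',d);print(d.shape)
E
```

```text
[ 0.65291365 -0.07807145  0.23917676] [ 3.14039804e+00 -2.88475628e-03 -1.50514750e-03]
(407, 790, 3)
```

View pics/w8.png

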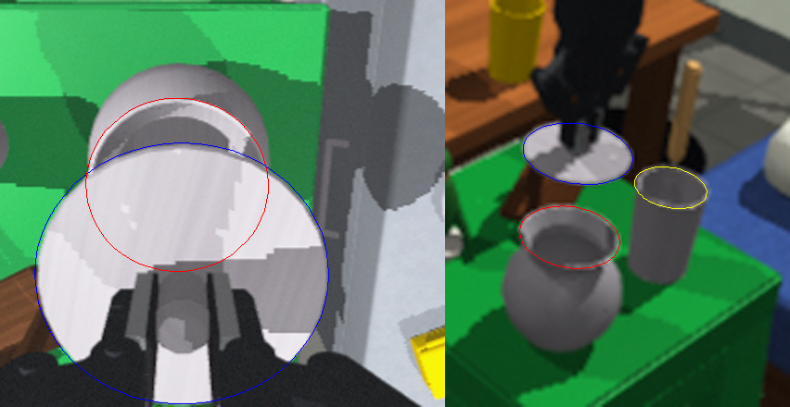

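Emit:
send_rows([
  [0,0.017,-0.017,0.05,0,0,0],
  [0,0.017,-0.017,0.15,0,0,0],
  [0,0.017,-0.017,0.25,0,0,0],
  [0,0.017,-0.017,0.35,0,0,0],
  [0,0.017,-0.017,0.45,0,0,0],
  [0,0.017,-0.017,0.52,0,0,0],
  [0,0.017,-0.017,0.54,0,0,0],
  [0,0.017,-0.017,0.54,0,0,0],
  [0,0.017,-0.017,0.54,0,0,0],
])

```text
clock: 27.65
tcp_pos: [0.6566, -0.0735, 0.1589]
orientation: [-3.142, -0.001, -0.001]
contact_force: [0.7, -0.0, -0.7]
grip_width: 0.0154
```

Emit:
send_rows([
  [0,0,0,0.015,0,0,0],
  [0,0,0,0.03,0,0,0],
  [0,0,0,0.045,0,0,0],
  [0,0,0,0.055,0,0,0],
  [0,0,0,0.06,0,0,0],
  [0,0,0,0.06,0,0,0],
  [0,0,0,0.06,0,0,0],
])

```text
clock: 28.23
tcp_pos: [0.6562, -0.0735, 0.1494]
orientation: [-3.142, -0.001, 0.0]
contact_force: [0.1, 0.7, -1.2]
grip_width: 0.0158
```

Emit:
send_rows([
  [0,0,0.012,0.007,0,0,0],
  [0,0,0.012,0.015,0,0,0],
  [0,0,0.012,0.022,0,0,0],
  [0,0,0.012,0.028,0,0,0],
  [0,0,0.012,0.028,0,0,0],
  [0,0,0.012,0.028,0,0,0],
])

```text
clock: 28.73
tcp_pos: [0.6562, -0.0752, 0.1451]
orientation: [-3.142, -0.001, 0.0]
contact_force: [0.0, 0.4, -0.1]
grip_width: 0.0156
```

Emit:
send_rows([
  [0,0,0,0.007,0,0,0],
  [0,0,0,0.01,0,0,0],
  [0,0,0,0.01,0,0,0],
  [0,0,0,0.01,0,0,0],
])

```text
clock: 29.07
tcp_pos: [0.6563, -0.0752, 0.1438]
orientation: [-3.142, -0.001, -0.0]
contact_force: [-1.1, -0.3, -0.1]
grip_width: 0.0155
```

Emit:
send_rows([
  [0,0,0,0.005,0,0,0],
  [0,0,0,0.007,0,0,0],
  [0,0,0,0.007,0,0,0],
  [0,0,0,0.007,0,0,0],
])

```text
clock: 29.4
tcp_pos: [0.6566, -0.0752, 0.1438]
orientation: [3.141, 0.001, 0.002]
contact_force: [-2.1, 1.0, 5.5]
grip_width: 0.0154
```

Emit:
send_rows([
  [0,0,0,0.005,0,0,0],
  [0,0,0,0.007,0,0,0],
  [0,0,0,0.007,0,0,0],
  [0,0,0,0.007,0,0,0],
])

```text
clock: 29.73
tcp_pos: [0.6571, -0.0752, 0.1438]
orientation: [3.141, 0.001, 0.004]
contact_force: [-3.4, -0.2, 11.2]
grip_width: 0.0153
```

Emit:
send_rows([
  [0,0,0,-0.01,0,0,0],
  [0,0,0,-0.012,0,0,0],
  [0.2,0,0,-0.012,0,0,0],
  [0.25,0,0,-0.012,0,0,0],
  [0.3,0,0,-0.012,0,0,0],
  [0.4,0,0,-0.012,0,0,0],
  [0.5,0,0,-0.012,0,0,0],
  [0.6,0,0,-0.012,0,0,0],
  [0.6,0,0,-0.012,0,0,0],
  [0.6,0,0,-0.012,0,0,0],
])

```text
clock: 30.57
tcp_pos: [0.6562, -0.0753, 0.1434]
orientation: [3.142, 0.001, -0.0]
contact_force: [0.1, -0.4, 0.8]
grip_width: 0.051
```

Emit:
send_rows([
  [0.6,0,0,-0.05,0,0,0],
  [0.6,0,0,-0.15,0,0,0],
  [0.6,0,0,-0.3,0,0,0],
  [0.6,0,0,-0.5,0,0,0],
  [0.6,0,0,-0.75,0,0,0],
  [0.6,0,0,-1,0,0,0],
  [0.6,0,0,-1,0,0,0],
])

```text
clock: 31.15
tcp_pos: [0.6599, -0.0749, 0.3032]
orientation: [3.141, 0.0, 0.022]
contact_force: [0.7, -0.6, 0.8]
grip_width: 0.0513
```

Emit:
send_rows([
  [0.6,-0.1,0.2,-0.1,0,0,0],
  [0.6,-0.2,0.4,-0.2,0,0,0],
  [0.6,-0.35,0.7,-0.3,0,0,0],
  [0.6,-0.5,1,-0.3,0,0,0],
  [0.6,-0.5,1,-0.3,0,0,0],
  [0.6,-0.5,1,-0.3,0,0,0],
])

```text
clock: 31.65
tcp_pos: [0.5784, -0.2324, 0.3396]
orientation: [3.138, -0.014, 0.0]
contact_force: [-0.6, 0.3, -0.8]
grip_width: 0.0512
```

```bash
python3 - <<'E'
from h import *
o=r.get_obs();print(o['tcp_pos'],o['contact_force'])
F={n:grab(n) for n in('top','scene')}
th=np.linspace(0,2*np.pi,60)
def circ(c,rad):return np.c_[c[0]+rad*np.cos(th),c[1]+rad*np.sin(th),np.full(60,c[2])]
out=[]
for n,(x0,y0,x1,y1) in dict(top=(140,95,270,225),scene=(230,150,400,290)).items():
    s=420/(y1-y0);a=cv2.resize(F[n]['pixels'][y0:y1,x0:x1,::-1],None,fx=s,fy=s,interpolation=cv2.INTER_CUBIC)
    for c,rad,col in(((.6555,-.0755,.1225),.05,(255,0,0)),((.654,.085,.107),.037,(0,255,255))):
        q=((proj(F[n],circ(c,rad))+.5-[x0,y0])*s).astype(int);cv2.polylines(a,[q],True,col,1)
    out.append(a)
d=np.hstack(out);d=cv2.resize(d,(790,int(d.shape[0]*790/d.shape[1])));cv2.imwrite('pics/w9.png',d);print(d.shape)
E
```

```text
[ 0.57839267 -0.23242058  0.33955005] [-0.5976792   0.29376474 -0.79179658]
(356, 790, 3)
```

```bash
python3 - <<'E'
from h import *
import pickle
from scipy.ndimage import map_coordinates
F={n:grab(n) for n in('top','scene')};f0=pickle.load(open('f0.pkl','rb'))
th=np.linspace(0,2*np.pi,90)
G={}
for n in F:
    g=F[n]['pixels'].astype(np.float32);G[n]=np.sqrt(sum(cv2.Sobel(g[...,c],cv2.CV_32F,i,1-i)**2 for c in range(3) for i in(0,1)))
def score(ns,c,tx=0,ty=0,rad=.05):
    P=np.c_[c[0]+rad*np.cos(th),c[1]+rad*np.sin(th),c[2]+rad*(tx*np.cos(th)+ty*np.sin(th))]
    return np.mean([map_coordinates(G[n],proj(F[n],P)[:,::-1].T,order=1).mean() for n in ns])
best=max((score(('scene',),(x,y,z),tx,ty),x,y,z,tx,ty) for x in np.arange(.65,.6625,.002) for y in np.arange(-.082,-.068,.002) for z in np.arange(.112,.14,.002) for tx in(-.1,-.05,0,.05,.1) for ty in(-.1,-.05,0,.05,.1))
print('lid plate (expect z~.123)',np.round(best,4),'at flat expected',score(('scene',),(.656,-.0755,.123)))
for n,bs in dict(scene=dict(parrot=(262,185,290,225),tumblerlow=(338,205,358,232),clip=(200,288,228,310)),top=dict(parrot=(215,170,243,200),mirror=(145,155,200,205),pill=(290,170,326,200),small=(290,127,322,158))).items():
    for k,(x0,y0,x1,y1) in bs.items():
        A,B=[cv2.cvtColor(q[n]['pixels'],cv2.COLOR_RGB2GRAY).astype(np.float32)[y0:y1,x0:x1] for q in(f0,F)]
        print(n,k,'diff',np.abs(A-B).mean().round(1),'shift',np.round(cv2.phaseCorrelate(A,B)[0],2))
E
```

```text
lid plate (expect z~.123) [ 7.709531e+02  6.540000e-01 -7.400000e-02  1.240000e-01  0.000000e+00
  0.000000e+00] at flat expected 638.98444
scene parrot diff 5.0 shift [-0.02  0.03]
scene tumblerlow diff 4.9 shift [0.11 0.67]
scene clip diff 11.9 shift [-0.04 -0.21]
top parrot diff 5.5 shift [0.07 0.19]
top mirror diff 12.2 shift [-0.01 -0.01]
top pill diff 26.0 shift [-0.42 -0.  ]
top small diff 40.0 shift [-0.3  -0.44]
```

```bash
python3 -c "
from h import *
print(r.get_obs()['clock']);print(r.hand_in())"
```

```text
31.85
the job is handed in; nothing more can be done
None
```

The job is done and was handed in at about 32 s of the 72 s allowed.

- **Scrubbing:** I took the brush by its handle and made three strokes in the pot. Each went down to floor contact (10, 6 and 4 N) and back up until the bristles stood in the neck. Sideways force stayed within about 2 N, and a picture afterwards showed the pot where it had been.
- **Brush and lid:** The brush went back in the tumbler, bristles down. I then put the large grey lid (not the small or blue ones) on the pot. It touched down at the expected seated height and I pressed it with up to 11 N before letting go.
- **Last checks:** An edge fit in the scene camera found the lid plate level and centred on the rim within about 2 mm. It read 124 mm up, where about 122 to 125 mm was expected. The parrot, mirror, clip and small lid show shifts of less than half a pixel, so I read them as unmoved. The foot of the tumbler read 0.7 pixel (about 2 mm) in one view.
- **Weaker points:** The final picture could not be viewed because the limit of 12 was reached, so the last check was by numbers only. The pill box and small-lid areas also differed in brightness from the start, most likely from the arm's shadow. The brush measured much less lean at the start than the 0.2 rad described, so I gripped it upright.

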